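Unscrew the jar of primer

TASK

Unscrew the black cap of the jar that is held in the wooden holder: turn it anticlockwise (seen from above), letting go and gripping again as often as needed, until the thread lets it go. Then lift it off and set it down right way up, wholly on the round cork mat, and let go. Leave the pink bottle standing where it is.

Things in the scene. Friction and masses are not known exactly. Their poses are not given: they have to be found in the camera images.
- cap: the jar's black ribbed screw cap, 56 mm in diameter, 30 mm high, about 40 g, hollow below. Origin: centre of the skirt's lower edge, z up through the top. Screwed on, its origin is 82 mm and its top 112 mm above the table. Loose on a coarse thread with 1 mm of play and little friction, it stays where it is between twists. It must rise 30 mm to be clear of the neck
- cap_mark (a point): unmarked point on the cap's outside, 28 mm from the axis along the cap's x, 15 mm above the lower edge: shows the cap's turn, anticlockwise from above from the jar's x axis. It starts at 0 to 12 deg (screwed down). From 108 deg to a stop at 154 deg the cap lifts straight off (best 130); before that it may rise 1 to 4 mm but holds. Clockwise it is stopped
- jar: round glass jar, 73 mm in diameter, white inside, in a square wooden holder (92 mm square, 44 mm high, on a 120 x 96 mm foot) screwed to the table: it cannot move or turn. Origin: on the jar's axis at table height, z up, x along the long side of the foot. Shoulder at 80 mm height, neck top at 106 mm. Its place varies
- mat: round cork mat, 130 mm in diameter, 5 mm thick, fixed to the table. Origin: centre of its underside, at table height
- bottle_rose: loose pink bottle with a fixed white cap, 72 mm in diameter, 130 mm high, standing free on the table (no holder). Origin: centre of its underside. Bystander, to be left standing in its place
There are look-alikes about, which are no part of the job. Several things have the shape of the mat; the one meant has the colours described above.

How it is judged:
By the outcome, as a careful person would: the job done as asked, in the order asked, and still so for the second after the job is handed in, with the robot touching nothing.
It also fails if it takes over 51 s, if anything falls off the work surface, if the arm or the gripper's body presses on something with over 40 N, if the wrist force passes 120 N, or if a joint passes its speed limit or range.

ROBOT

A 6-joint arm with a two-finger parallel gripper is mounted at the origin on the work surface; the furniture and walls round the work are solid. World frame = base frame: x ahead of the robot, y to its left, z up, the work surface at z = 0. Lengths are in m, angles in rad, forces in N, time in s.
With the tool pointing down it reaches from about 0.375 to 0.9 m from the base axis. Payload 3.1 kg.
Tool frame: the origin (TCP) lies at the centre of the arm's flange, where the gripper is bolted on; the fingertips stand 182 mm ahead of it and the grasp point (between the pads) lies 164 mm ahead of it; z points along the fingers, y is the line along which they close (so a half turn about z gives the same grasp; the last joint's range is limited). The gripper opens to 87 mm and grips with 3 to 60 N. Pads are 19 mm wide; open, the fingers measure 117 mm over their backs; the gripper's body (75 mm by 190 mm) begins 51 mm behind the grasp point.
Start: joints at [-1.333, 0.527, 1.433, -0, 1.181, -0.178], TCP at [0.253, -0.571, 0.405] pointing down, gripper open.
Joint ranges: [-3.08, 3.08], [-0.75, 2.2], [0.22, 2.44], [-1.43, 4.57], [0, 2.65], [-2.85, 2.85]. Speed limits (rad/s): [2.79, 2.79, 3.14, 3.14, 3.14, 3.14].

INTERFACE

Orientations are given as a unit quaternion [x, y, z, w].
In Python, from rig import * gives the robot as it stands.
- The arm moves only by the tool move_arm, never from a script. Its argument "commands" is a list that holds one entry, the list of rows, each a list of 6 numbers: the shift along the tool's x, y, z in units of 40 mm (1.0 is 40 mm), then the turn, a rotation vector about the tool's x, y, z in rad. A call has 1 to 12 rows; each row is the pose to reach, as a shift and turn from the pose commanded when the call began, along the tool's axes at that moment; what a row does not reach only later rows make up. A row lasts 1/8 s, in which the tool goes at most 62.5 mm and 10.7 degrees, less where a joint would pass 70% of its speed; a pose out of reach is approached as far as the arm can. A call with a gripper value outside its range is refused whole. "claw" is the closure, from -1 (fully open) to 1 (shut), so that 0 is half open, set as the call begins (left out, the last holds). The fingers move at their own pace and stop on an object; "squeeze" is the grip in N (left out, the last holds). Time passes only in rows, so rows that repeat a pose let the fingers close. It gives the time, the measured TCP pose, the force, the opening and the grip force at its end, in the units of the state.
- get_obs(): the state, without advancing time (a new reading comes with each control period).
- camera(name): name is "side" or "top"; returns a dict with "pixels" (420x560x3 uint8, blue, green, red), "range_z" (420x560 float32, m along the optical axis (not along the pixel's ray), 0 where there is no reading), "camera_matrix" (3x3 intrinsics, pixels), "D" ([k1, k2, p1, p2, k3] as OpenCV has them; the pictures are not rectified), "extrinsics" (4x4, takes a point from world to camera coordinates). Camera axes: x right, y up, looking along -z (the intrinsics and any distortion apply to the point x, -y, -z); pixel columns grow to the right and rows downward; lengths in m; the calibration is good to about 2 mm. A picture is of the moment at which its call begins.
- hand_in(): hands the job in; it is judged then, once.
The state is a dict: "time": time; "q": joint angles; "joint_velocities": joint speeds; "joint_torque": joint torques, N m; "position": TCP position; "tool_rot": TCP orientation; "ft_force": force on the tool from outside, world axes, zero at the start; "moment": the same for the moment, N m; "grip_width": finger opening in m; "grip_force": force on a finger pad.
Only numpy, scipy, OpenCV 4.12 (cv2) and the standard library are available. Lean on these libraries where they do the work, as an engineer would, in place of code of your own. Each camera call takes 0.05 s, during which the arm holds its last target. There are 200 camera calls.

## Working session

There is one attempt and no reset: what is moved stays moved. The work goes in short steps, Python scripts to look and compute and a tool call to move; the robot and the scene stay as the last step left them, time stands still between calls to the robot, and variables do not carry over. Pictures are saved under pics/ and viewed, at most 10 in all, crops included, and the job is handed in when it is done.

Besides the shell and the picture viewer there is one more tool, called after ">>>" as a command line: name --argument value ..., lists and objects as JSON in quotes. move_arm: Moves the arm, as the interface text tells. Its arguments: {"type":"object","properties":{"commands":{"type":"array","items":{"type":"array","items":{"type":"array","items":{"type":"number"}}}},"claw":{"type":"number"},"squeeze":{"type":"number"}},"required":["commands"]}

```bash
mkdir -p pics
cat > h.py <<'E'
from rig import *
import numpy as np, cv2
def world(c):
    K=np.array(c["camera_matrix"]);D=np.array(c["D"],float);E=np.array(c["extrinsics"]);z=c["range_z"]
    h,w=z.shape
    uv=np.stack(np.meshgrid(np.arange(w),np.arange(h)),-1).reshape(-1,1,2).astype(float)
    n=cv2.undistortPoints(uv,K,D).reshape(h,w,2)
    p=np.stack([n[...,0]*z,-n[...,1]*z,-z],-1)
    return (p-E[:3,3])@E[:3,:3]
E
python3 - <<'E'
from h import *
for n in("top","side"):
    c=camera(n);cv2.imwrite(f"pics/{n}0.png",c["pixels"]);np.savez(f"{n}0.npz",px=c["pixels"],w=world(c),z=c["range_z"])
    print(np.round(np.linalg.inv(c["extrinsics"])[:3,3],3))
o=get_obs();print({k:np.round(v,3) for k,v in o.items()})
E
```

```text
[ 0.389 -0.077  0.914]
[0.178 0.62  0.755]
{'time': np.float64(0.1), 'q': array([-1.332,  0.528,  1.434,  0.   ,  1.181, -0.179]), 'joint_velocities': array([-0.001, -0.003, -0.004,  0.   ,  0.   ,  0.001]), 'joint_torque': array([  0.   , -44.098, -17.715,   0.064,   0.053,  -0.   ]), 'position': array([ 0.253, -0.571,  0.404]), 'tool_rot': array([ 0.978,  0.207, -0.   , -0.001]), 'ft_force': array([0.519, 0.059, 1.234]), 'moment': array([ 0.023, -0.06 ,  0.037]), 'grip_force': np.float64(0.0), 'grip_width': np.float64(0.087)}
```

View pics/top0.png

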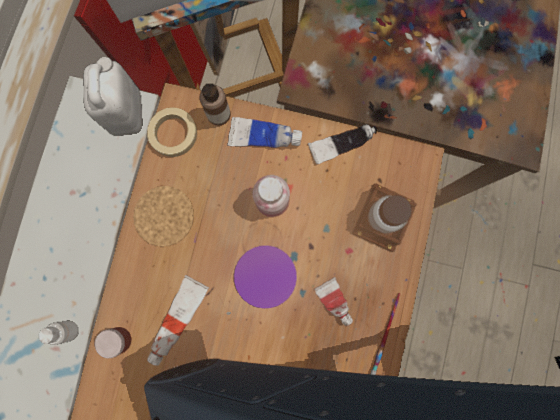

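View pics/side0.png

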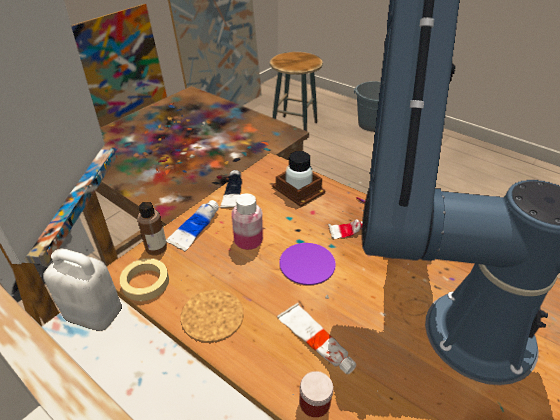

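The jar with the black cap sits in the wooden holder at top (395,211) and side (299,162). Cap look-alike: the dark-capped brown bottle at top (210,97). Mat look-alikes: the purple disc at (265,277) and the tape ring at (172,132). The cork mat is at (164,215) and the pink bottle at (271,195).

Run:
```python
from h import *
d={n:np.load(f"{n}0.npz") for n in("top","side")}
def win(n,u0,u1,v0,v1):
    D=d[n];return D["w"][v0:v1,u0:u1].reshape(-1,3),D["px"][v0:v1,u0:u1].reshape(-1,3).astype(int)
def circ(p):
    (x,y),r=cv2.minEnclosingCircle(p[:,:2].astype(np.float32));return np.round([x,y,r,*p.mean(0)],4)
for n,b in(("top",(355,425,175,255)),("side",(265,335,145,210))):
    w,p=win(n,*b)
    m=(w[:,2]>.105)&(w[:,2]<.12);print(n,"captop",m.sum(),circ(w[m]))
    m=(w[:,2]>.036)&(w[:,2]<.052);q=w[m];print("holder",circ(q),cv2.minAreaRect(q[:,:2].astype(np.float32)))
    m=(w[:,2]>.004)&(w[:,2]<.03);q=w[m];print("foot",cv2.minAreaRect(q[:,:2].astype(np.float32)))
for n,b in(("top",(125,205,175,255)),("side",(175,250,282,350))):
    w,p=win(n,*b)
    for t in(.0025,.003): 
        m=(w[:,2]>t)&(w[:,2]<.012);print(n,"mat",m.sum(),circ(w[m]),np.median(w[m],0))
    sat=(p[:,1]>0);print(np.percentile(w[:,2],[5,50,95]))
for n,b in(("top",(245,300,165,225)),("side",(225,270,190,250))):
    w,p=win(n,*b)
    m=(w[:,2]>.12)&(w[:,2]<.14);print(n,"bottle",m.sum(),circ(w[m]))
cv2.imwrite("pics/crop1.png",cv2.resize(d["top"]["px"][165:265,340:450],None,fx=5,fy=5,interpolation=cv2.INTER_CUBIC))
```

```text
top captop 716 [ 0.5057 -0.297   0.029   0.5048 -0.296   0.1112]
holder [ 0.5053 -0.2954  0.0636  0.5003 -0.2863  0.0427] ((0.5053867697715759, -0.29720574617385864), (0.09410203248262405, 0.09350451081991196), 63.93394470214844)
foot ((0.5047906041145325, -0.30120816826820374), (0.11288776248693466, 0.12199549376964569), 66.14038848876953)
side captop 247 [ 0.5047 -0.2974  0.0297  0.5037 -0.2924  0.1125]
holder [ 0.5049 -0.2945  0.0633  0.4975 -0.2747  0.0435] ((0.5047686100006104, -0.29702532291412354), (0.09723134338855743, 0.09382211416959763), 62.4796257019043)
foot ((0.5208706259727478, -0.3362318277359009), (0.20232385396957397, 0.24249130487442017), 17.42191505432129)
top mat 2518 [0.5197 0.1599 0.1081 0.5187 0.1677 0.0047] [0.51771106 0.16807478 0.00458474]
top mat 2257 [0.5236 0.1637 0.1066 0.5185 0.168  0.0049] [0.51812106 0.16796539 0.00475521]
[-0.00372735  0.00096041  0.00634537]
side mat 2804 [0.5261 0.1669 0.1164 0.5145 0.1718 0.0058] [0.51396683 0.17349047 0.0059421 ]
side mat 2636 [0.5194 0.1593 0.1061 0.5147 0.1716 0.006 ] [0.51456309 0.17326145 0.00605448]
[-0.00139957  0.00350189  0.00787933]
top bottle 480 [ 0.5457 -0.0618  0.0229  0.545  -0.0619  0.128 ]
side bottle 264 [ 0.5468 -0.0602  0.0243  0.5439 -0.0571  0.1289]
```

View pics/crop1.png

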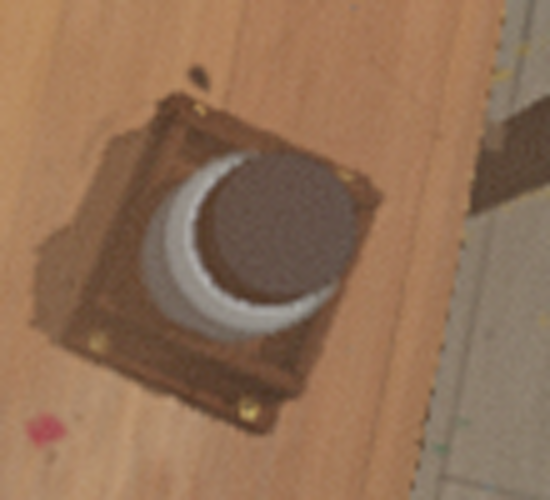

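The crop shows the black cap (crop 285,228), concentric with the white jar in its square holder, so this is the right cap at about (0.505, -0.2965). The mat is at about (0.516, 0.170). I'll go above the cap first.

>>> move_arm --commands '[[[0.6, -0.26, 0.06, 0, 0, 0], [1.8, -0.8, 0.2, 0, 0, 0], [3.2, -1.4, 0.34, 0, 0, 0], [4.6, -2.0, 0.5, 0, 0, 0], [6.0, -2.6, 0.65, 0, 0, 0], [7.2, -3.14, 0.78, 0, 0, 0], [8.1, -3.53, 0.86, 0, 0, 0], [8.54, -3.72, 0.9, 0, 0, 0], [8.54, -3.72, 0.9, 0, 0, 0], [8.54, -3.72, 0.9, 0, 0, 0]]]' --claw -1 --squeeze 30

```text
time: 1.35
position: [0.5046, -0.2979, 0.3688]
tool_rot: [0.978, 0.206, -0.0, 0.0]
ft_force: [-0.0, 0.2, 0.9]
grip_width: 0.087
grip_force: 0.0
```

```bash
cat >> h.py <<'E'
from scipy.spatial.transform import Rotation as Ro
def go(t):
    o=get_obs();R=Ro.from_quat(o["tool_rot"])
    print("t",o["time"],"pos",np.round(o["position"],4),"q",np.round(o["q"],3),"F",np.round(o["ft_force"],1),"M",np.round(o["moment"],2),"w",o["grip_width"],"yaw",np.round(np.degrees(np.arctan2(R.as_matrix()[1,0],R.as_matrix()[0,0])),1),"zaxis",np.round(R.as_matrix()[:,2],3))
    print("units",np.round(R.inv().apply(np.array(t)-o["position"])/.04,3))
E
python3 - <<'E'
from h import *
go([.505,-.2965,.267])
c=camera("top");cv2.imwrite("pics/t1.png",c["pixels"]);c=camera("side");cv2.imwrite("pics/s1.png",cv2.resize(c["pixels"][60:260,180:440],None,fx=3,fy=3))
E
```

```text
t 1.35 pos [ 0.5046 -0.2979  0.3688] q [-7.240e-01  5.180e-01  1.570e+00 -1.000e-03  1.053e+00  4.310e-01] F [-0.   0.2  0.9] M [-0.   -0.01 -0.01] w 0.08702056472541532 yaw 23.8 zaxis [-0. -0. -1.]
units [ 0.024 -0.028  2.545]
```

View pics/s1.png

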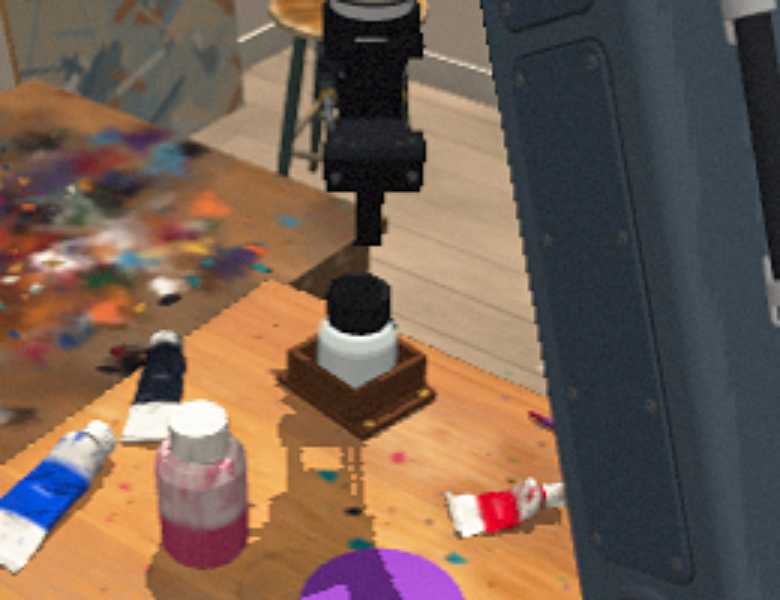

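The gripper is over the cap (crop 360,285) and lined up well. I'll descend and close.

>>> move_arm --commands '[[[0.02, -0.03, 0.4, 0, 0, 0], [0.02, -0.03, 1.0, 0, 0, 0], [0.02, -0.03, 1.6, 0, 0, 0], [0.02, -0.03, 2.1, 0, 0, 0], [0.02, -0.03, 2.4, 0, 0, 0], [0.02, -0.03, 2.5, 0, 0, 0], [0.02, -0.03, 2.5, 0, 0, 0], [0.02, -0.03, 2.5, 0, 0, 0]]]' --claw -1

```text
time: 2.45
position: [0.5057, -0.2959, 0.2695]
tool_rot: [0.978, 0.207, 0.0, 0.001]
ft_force: [0.1, -0.5, 0.7]
grip_width: 0.0869
grip_force: 0.0
```

>>> move_arm --commands '[[[0, 0, 0, 0, 0, 0], [0, 0, 0, 0, 0, 0], [0, 0, 0, 0, 0, 0], [0, 0, 0, 0, 0, 0], [0, 0, 0, 0, 0, 0], [0, 0, 0, 0, 0, 0], [0, 0, 0, 0, 0, 0], [0, 0, 0, 0, 0, 0]]]' --claw 1 --squeeze 25

```text
time: 3.45
position: [0.5056, -0.296, 0.2689]
tool_rot: [0.978, 0.207, 0.0, 0.001]
ft_force: [0.8, -2.4, 0.9]
grip_width: 0.0559
grip_force: 25.0
```

Run:
```python
from h import *
go([.505,-.2965,.267])
```

```text
t 3.45 pos [ 0.5056 -0.296   0.2689] q [-0.72   0.659  1.644 -0.     0.837  0.434] F [ 0.8 -2.4  0.9] M [-0.4  -0.15 -0.01] w 0.055883128595395924 yaw 23.9 zaxis [ 0.001 -0.001 -1.   ]
units [-0.019  0.006  0.047]
```

Gripped, with the width at 56 mm. I'll turn part of the way and check the forces.

>>> move_arm --commands '[[[0, 0, 0, 0, 0, -0.05], [0, 0, 0, 0, 0, -0.15], [0, 0, 0, 0, 0, -0.28], [0, 0, 0, 0, 0, -0.41], [0, 0, 0, 0, 0, -0.54], [0, 0, 0, 0, 0, -0.66], [0, 0, 0, 0, 0, -0.72], [0, 0, 0, 0, 0, -0.75], [0, 0, 0, 0, 0, -0.75]]]'

```text
time: 4.58
position: [0.5055, -0.2959, 0.2689]
tool_rot: [0.835, 0.551, -0.0, 0.0]
ft_force: [-0.1, -2.8, 0.5]
grip_width: 0.0556
grip_force: 25.0
```

Run:
```python
from h import *
go([.505,-.2965,.267])
```

```text
t 4.575 pos [ 0.5055 -0.2959  0.2689] q [-0.72   0.659  1.644 -0.     0.837 -0.316] F [-0.1 -2.8  0.5] M [-0.5  -0.08 -0.  ] w 0.055578983712548276 yaw 66.8 zaxis [ 0.    -0.001 -1.   ]
units [-0.018 -0.005  0.047]
```

>>> move_arm --commands '[[[0, 0, 0, 0, 0, -0.05], [0, 0, 0, 0, 0, -0.16], [0, 0, 0, 0, 0, -0.3], [0, 0, 0, 0, 0, -0.45], [0, 0, 0, 0, 0, -0.6], [0, 0, 0, 0, 0, -0.75], [0, 0, 0, 0, 0, -0.9], [0, 0, 0, 0, 0, -1.05], [0, 0, 0, 0, 0, -1.2], [0, 0, 0, 0, 0, -1.32], [0, 0, 0, 0, 0, -1.41], [0, 0, 0, 0, 0, -1.41]]]'

```text
time: 6.08
position: [0.5055, -0.296, 0.2689]
tool_rot: [0.279, 0.96, -0.0, 0.0]
ft_force: [-0.3, -3.4, -0.0]
grip_width: 0.0557
grip_force: 25.0
```

Run:
```python
from h import *
go([.505,-.2965,.267])
c=camera("side");cv2.imwrite("pics/s2.png",cv2.resize(c["pixels"][110:220,240:360],None,fx=5,fy=5))
```

```text
t 6.075 pos [ 0.5055 -0.296   0.2689] q [-7.200e-01  6.590e-01  1.644e+00 -1.000e-03  8.370e-01 -1.725e+00] F [-0.3 -3.4 -0. ] M [-0.57 -0.14  0.07] w 0.055726858193307555 yaw 147.6 zaxis [ 0.    -0.001 -1.   ]
units [ 0.004 -0.016  0.047]
```

View pics/s2.png

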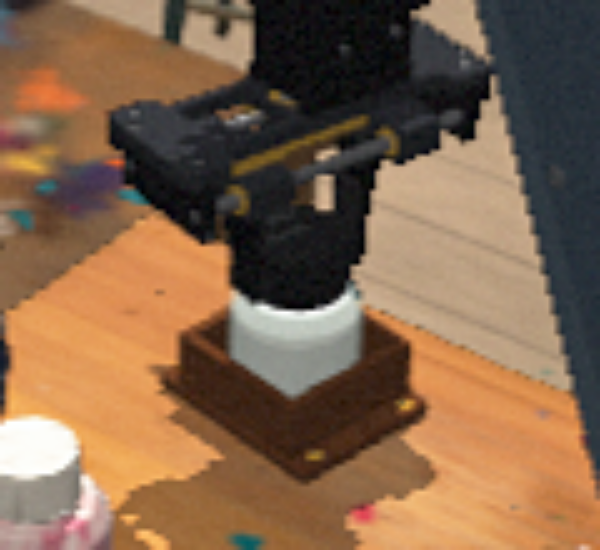

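The fingers (crop 300,250) still hold the cap after about 124° of turn. Next is a gentle test lift.

>>> move_arm --commands '[[[0, 0, -0.04, 0, 0, 0], [0, 0, -0.08, 0, 0, 0], [0, 0, -0.13, 0, 0, 0], [0, 0, -0.18, 0, 0, 0], [0, 0, -0.18, 0, 0, 0]]]'

```text
time: 6.75
position: [0.5056, -0.296, 0.276]
tool_rot: [0.279, 0.96, -0.0, 0.0]
ft_force: [-0.2, -5.5, -1.0]
grip_width: 0.0558
grip_force: 25.0
```

Only about 1 N of resistance after 7 mm, so the cap is free. I'll lift it clear with a small lateral correction.

>>> move_arm --commands '[[[-0.01, -0.02, -0.1, 0, 0, 0], [-0.01, -0.02, -0.3, 0, 0, 0], [-0.01, -0.02, -0.5, 0, 0, 0], [-0.01, -0.02, -0.8, 0, 0, 0], [-0.01, -0.02, -1.2, 0, 0, 0], [-0.01, -0.02, -1.8, 0, 0, 0], [-0.01, -0.02, -2.4, 0, 0, 0], [-0.01, -0.02, -2.9, 0, 0, 0], [-0.01, -0.02, -3.1, 0, 0, 0], [-0.01, -0.02, -3.1, 0, 0, 0]]]'

```text
time: 8.0
position: [0.5052, -0.2964, 0.4007]
tool_rot: [0.279, 0.96, -0.0, 0.0]
ft_force: [0.5, -0.8, -0.4]
grip_width: 0.0558
grip_force: 25.0
```

Run:
```python
from h import *
go([.516,.17,.40])
c=camera("side");cv2.imwrite("pics/s3.png",cv2.resize(c["pixels"][30:220,220:400],None,fx=3,fy=3))
```

```text
t 8.0 pos [ 0.5052 -0.2964  0.4007] q [-0.721  0.479  1.538  0.     1.123 -1.727] F [ 0.5 -0.8 -0.4] M [ 0.07 -0.11  0.03] w 0.05581451528729163 yaw 147.6 zaxis [ 0.001 -0.001 -1.   ]
units [6.013 9.993 0.012]
```

View pics/s3.png

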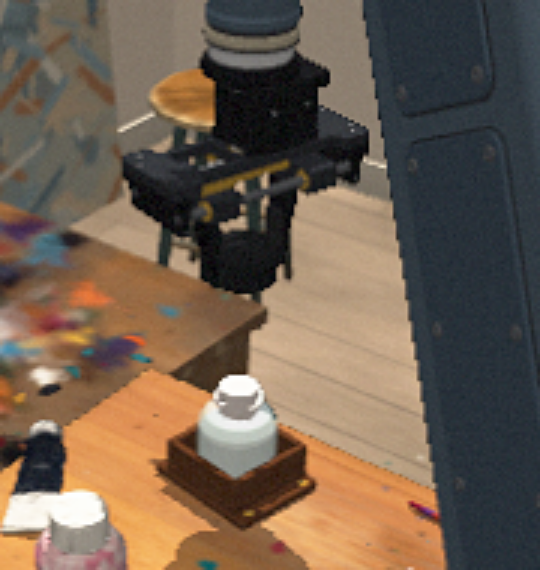

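The cap (crop 240,260) hangs in the gripper and the white neck (240,400) is bare. I'll carry it high to the mat.

>>> move_arm --commands '[[[0.25, 0.41, 0, 0, 0, 0], [0.7, 1.16, 0, 0, 0, 0], [1.3, 2.16, 0, 0, 0, 0], [1.95, 3.24, 0, 0, 0, 0], [2.6, 4.32, 0, 0, 0, 0], [3.25, 5.4, 0, 0, 0, 0], [3.9, 6.48, 0, 0, 0, 0], [4.55, 7.56, 0, 0, 0, 0], [5.15, 8.56, 0, 0, 0, 0], [5.65, 9.39, 0, 0, 0, 0], [5.9, 9.81, 0, 0, 0, 0], [6.0, 9.99, 0, 0, 0, 0]]]'

```text
time: 9.55
position: [0.5159, 0.1704, 0.3995]
tool_rot: [0.278, 0.961, -0.0, -0.001]
ft_force: [-0.4, -0.2, 0.5]
grip_width: 0.0558
grip_force: 25.0
```

Run:
```python
from h import *
go([.516,.17,.40])
c=camera("side");cv2.imwrite("pics/s4.png",c["pixels"])
w=world(c);v,u=np.mgrid[0:420,0:560]
m=(np.hypot(w[...,0]-.516,w[...,1]-.17)<.06)&(w[...,2]>.14)&(c["range_z"]>0)
print("lowest z",np.percentile(w[m][:,2],[0,1,5]),m.sum())
```

```text
t 9.55 pos [0.5159 0.1704 0.3995] q [ 0.113  0.425  1.644 -0.     1.075 -0.894] F [-0.4 -0.2  0.5] M [ 0.04 -0.12  0.  ] w 0.055795676134253014 yaw 147.7 zaxis [-0.001 -0.001 -1.   ]
units [-0.008 -0.007 -0.014]
lowest z [0.21321679 0.22019808 0.23743728] 8331
```

View pics/s4.png

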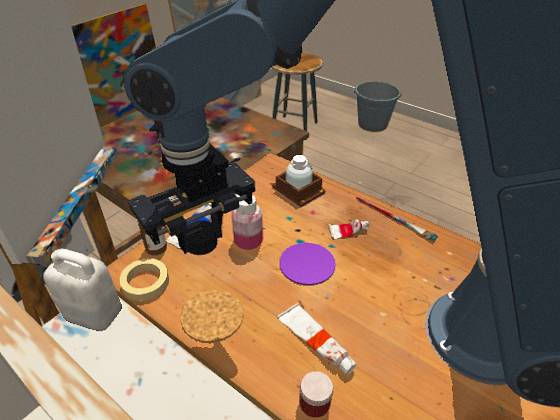

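The cap (200,235) is held above the cork mat (212,315), with its lower edge at about z = 0.213. The pink bottle is untouched. I'll lower it.

>>> move_arm --commands '[[[0, 0, 0.3, 0, 0, 0], [0, 0, 0.9, 0, 0, 0], [0, 0, 1.7, 0, 0, 0], [0, 0, 2.5, 0, 0, 0], [0, 0, 3.3, 0, 0, 0], [0, 0, 4.0, 0, 0, 0], [0, 0, 4.6, 0, 0, 0], [0, 0, 4.9, 0, 0, 0], [0, 0, 5.0, 0, 0, 0], [0, 0, 5.0, 0, 0, 0]]]'

```text
time: 10.85
position: [0.5167, 0.1691, 0.2002]
tool_rot: [0.279, 0.96, 0.0, 0.0]
ft_force: [0.5, 0.3, -0.6]
grip_width: 0.0558
grip_force: 25.0
```

>>> move_arm --commands '[[[0, 0, 0.06, 0, 0, 0], [0, 0, 0.12, 0, 0, 0], [0, 0, 0.15, 0, 0, 0], [0, 0, 0.15, 0, 0, 0]]]'

```text
time: 11.35
position: [0.5164, 0.1695, 0.194]
tool_rot: [0.279, 0.96, -0.0, -0.0]
ft_force: [-0.5, 0.1, 0.0]
grip_width: 0.0554
grip_force: 25.0
```

>>> move_arm --commands '[[[0, 0, 0.02, 0, 0, 0], [0, 0, 0.03, 0, 0, 0], [0, 0, 0.03, 0, 0, 0]]]'

```text
time: 11.72
position: [0.5165, 0.1694, 0.1927]
tool_rot: [0.279, 0.96, -0.0, -0.0]
ft_force: [0.7, -0.4, -0.4]
grip_width: 0.0556
grip_force: 25.0
```

>>> move_arm --commands '[[[0, 0, 0.02, 0, 0, 0], [0, 0, 0.04, 0, 0, 0], [0, 0, 0.04, 0, 0, 0]]]'

```text
time: 12.1
position: [0.5165, 0.1694, 0.1918]
tool_rot: [0.279, 0.96, 0.0, 0.0]
ft_force: [-1.1, 0.5, 5.8]
grip_width: 0.0556
grip_force: 25.0
```

Contact, at 5.8 N. I'll open and go up.

>>> move_arm --commands '[[[0, 0, 0, 0, 0, 0], [0, 0, 0, 0, 0, 0], [0, 0, 0, 0, 0, 0], [0, 0, 0, 0, 0, 0], [0, 0, 0, 0, 0, 0], [0, 0, 0, 0, 0, 0], [0, 0, 0, 0, 0, 0]]]' --claw -1

```text
time: 12.98
position: [0.5165, 0.1694, 0.1911]
tool_rot: [0.279, 0.96, 0.0, -0.0]
ft_force: [-0.0, -0.2, -0.6]
grip_width: 0.0871
grip_force: 0.0
```

>>> move_arm --commands '[[[0, 0, -0.1, 0, 0, 0], [0, 0, -0.4, 0, 0, 0], [0, 0, -0.9, 0, 0, 0], [0, 0, -1.7, 0, 0, 0], [0, 0, -2.5, 0, 0, 0], [0, 0, -3.3, 0, 0, 0], [0, 0, -4.0, 0, 0, 0], [0, 0, -4.4, 0, 0, 0], [0, 0, -4.5, 0, 0, 0], [0, 0, -4.5, 0, 0, 0]]]'

```text
time: 14.22
position: [0.5162, 0.1694, 0.3714]
tool_rot: [0.279, 0.96, 0.0, 0.0]
ft_force: [0.2, -0.6, -0.6]
grip_width: 0.0874
grip_force: 0.0
```

Run:
```python
from h import *
go([.516,.17,.40])
c=camera("side");cv2.imwrite("pics/s5.png",c["pixels"])
```

```text
t 14.225 pos [0.5162 0.1694 0.3714] q [ 0.111  0.462  1.674  0.     1.006 -0.895] F [ 0.2 -0.6 -0.6] M [ 0.02 -0.13 -0.01] w 0.08741837716411391 yaw 147.6 zaxis [ 0.  0. -1.]
units [ 0.012  0.01  -0.716]
```

View pics/s5.png

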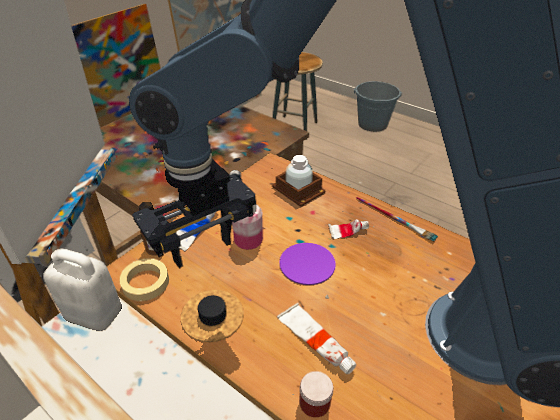

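The cap stands upright in the middle of the cork mat (212,312), the jar's neck is bare (299,163), and the pink bottle stands where it was (247,228). I'm handing in.

```bash
python3 -c "
from rig import *
print(hand_in())"
```

```text
the job is handed in; nothing more can be done
None
```

I unscrewed the black cap, lifted it off and set it upright in the middle of the cork mat; the pink bottle was left standing in place, and the job was handed in at about 14 s of the 51 s allowed.

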